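Count three red stoppers into the trough of a counting tray

ROBOT

A 6-joint arm with a two-finger parallel gripper is mounted at the origin on a cart in front of the work surface, level with it; the furniture and walls round the work are solid. World frame = base frame: x ahead of the robot, y to its left, z up, the work surface at z = 0. Lengths are in m, angles in rad, forces in N, time in s.
With the tool pointing down it reaches from about 0.275 to 0.75 m from the base axis. Payload 10.2 kg.
Tool frame: the origin (TCP) lies midway between the tips of the shut fingers; the grasp point (between the pads) lies 19 mm behind it; z points along the fingers, y is the line along which they close (so a half turn about z gives the same grasp; the last joint's range is limited). The gripper opens to 88 mm and grips with 3 to 60 N. Pads are 18 mm wide; open, the fingers measure 123 mm over their backs; the gripper's body (75 mm by 187 mm) begins 45 mm behind the grasp point.
Start: joints at [-1.388, 0.313, 1.498, -0, 1.331, -0.223], TCP at [0.207, -0.482, 0.239] pointing down, gripper open.
Joint ranges: [-2.94, 2.94], [-0.97, 2.17], [0.19, 2.56], [-1.23, 4.37], [0.02, 3.11], [-2.88, 2.88]. Speed limits (rad/s): [2.39, 2.39, 3.01, 3.14, 3.14, 3.14].

INTERFACE

Orientations are given as a rotation vector (axis times angle).
In Python, from plant import readout, viewer, workorder, spotter gives the robot as it stands. The module is installed in compiled form; this text tells all that it offers.
- The arm moves only by the tool send_rows, never from a script. Its argument "deltas" is a list of rows, each an object of numbers: "rx", "ry", "rz": the turn, a rotation vector about the tool's x, y, z normalised to -1 to 1, where 1 is 120 degrees; "dx", "dy", "dz": the shift along the tool's x, y, z normalised to -1 to 1, where 1 is 30 cm; "gripper": the opening, from 0 (shut) to 1 (fully open). A call has 1 to 10 rows; each row is the pose to reach, as a shift and turn from the pose commanded when the call began, along the tool's axes at that moment; what a row does not reach only later rows make up. A row lasts 1/8 s, in which the tool goes at most 62.5 mm and 10.7 degrees, less where a joint would pass 70% of its speed; a pose out of reach is approached as far as the arm can. A call with a number of a shift or a turn outside -1 to 1 is refused whole. A call with a gripper value outside its range is refused whole. The fingers move at their own pace and stop on an object; "newtons" is the grip in N (left out, the last holds). Time passes only in rows, so rows that repeat a pose let the fingers close. It gives the time, the measured TCP pose, the force, the opening and the grip force at its end, in the units of the state.
- readout.sense(): the state, without advancing time (a new reading comes with each control period).
- viewer.snapshot(name): name is "side" or "top" or "wrist"; returns the picture (420x560x3 uint8, blue, green, red); there is no depth.
- viewer.get_calibration(name): a dict with "fx", "fy", "cx", "cy" (pixels), "rvec" (rotation vector, rad) and "tvec" (3), from world to camera coordinates, as OpenCV has them; the wrist camera has in their place "hand_eye" (4x4, takes a point from camera to tool coordinates, whose origin is the TCP and whose axes are the flange's). Camera axes: x right, y down, z forward; pixel columns grow to the right and rows downward; lengths in m; the calibration is good to about 2 mm. A picture is of the moment at which its call begins: read the wrist's pose just before it. get_calibration takes no time and is no camera call.
- workorder.job_done(): hands the job in; it is judged then, once.
Trained networks look in the newest picture that a camera, given by its name, has taken for a name from the list of things; names that differ only in an ending like _2 or _b are one class to them, and where a whole thing is asked for, a point or a joint stands for the part that bears it (a point fixed in the world has none). Each returns a list of dicts, best first, with "score" (0 to 1); they miss things now and then, are a little off and sometimes report something else, mostly with a low value. They report only what shows in the picture. A call takes as long as a camera call.
- spotter.recognise(camera, target): "pixel" ([column, row] in pixels, amid what is visible of it).
The state is a dict: "t": time; "joint_positions": joint angles; "joint_velocities": joint speeds; "effort": joint torques, N m; "tcp_pos": TCP position; "tcp_rot": TCP orientation; "wrist_force": force on the tool from outside, world axes, zero at the start; "wrist_torque": the same for the moment, N m; "grip_width": finger opening in m; "grip_force": force on a finger pad.
Only numpy, scipy, OpenCV 4.12 (cv2) and the standard library are available. Lean on these libraries where they do the work, as an engineer would, in place of code of your own. Each camera call takes 0.05 s, during which the arm holds its last target. There are 200 camera calls.

TASK

Five rubber stoppers are spread out on the counting tray. Sweep the three red ones across the platform into the trough with the closed fingertips, without picking them up, and leave the two dark grey ones standing where they are and the bottle and vial beside the tray alone. Then push the blue trough cover over and down until it is fully shut, so that the leftovers can be poured back without losing the counted ones.

Things in the scene. Friction and masses are not known exactly. Their poses are not given: they have to be found in the camera images.
- tray: Fixed pale grey-blue plastic counting tray, 176 mm (its x) by 208 mm (its y). Origin: centre of its underside, z up. The trough runs along its -x side, facing the robot; the platform is the rest. Rims 4 mm thick, tops 46 mm above the worktop, at both ends (y = +-104 mm) and the far side (x = 88 mm; open 44 mm spout there near y = -68 mm). The trough's front wall (x = -88 mm) is 34 mm high.
- platform_edge (a point): Middle of the platform's edge over the trough, tray frame (-28, 0, 34) mm; the edge runs along the tray's y, with no rim. The flat platform reaches from here to x = +84 mm and y = +-100 mm, 34 mm above the worktop.
- trough (a point): Middle of the trough's floor, tray frame (-56, 0, 5) mm. Inside, the trough spans x = -84 to -28 mm and y = +-100 mm.
- cover (a joint): Hinge of the blue trough cover, rad: 0 = shut, level over the trough; 1.57 = upright; starts open at 1.65 to 2.0, leaning outwards from the platform (stop 2.05). Hinge line along the tray's y at x = -89 mm, 36 mm above the worktop. The hinge is stiff: the cover stays at any angle and needs about 0.5 to 1 N at its free edge to move.
- cover_edge (a point): Middle of the cover's free edge, moving with it. The cover is a plate 64 mm from hinge to free edge, 196 mm wide, 4 mm thick; when shut its top is 38.5 mm above the worktop (41 mm at the small thumb lip in the middle of the free edge).
- stopper_red_1: Red solid rubber stopper, low cone standing wide end down: 24 mm diameter at the foot, 19.6 mm at the top, 20 mm high, about 12 g. Origin: centre of its foot. To be swept into the trough. Starts on the platform 22 to 64 mm from the edge; its neighbours stand about 38 mm away along the tray's y, none between it and the trough.
- stopper_red_2: Second red stopper, the same.
- stopper_red_3: Third red stopper, the same.
- stopper_grey_1: Dark grey stopper of the same shape; stays where it stands on the platform.
- stopper_grey_2: Second dark grey stopper, the same.
- rinse_bottle: White plastic bottle with a green cap, 52 mm diameter, 121 mm high, a bystander standing on the worktop to the right of the tray. Origin: centre of its underside.
- vial_blue: Small white vial with a blue cap, 16 mm diameter, 34 mm high, a bystander standing on the worktop to the right of the tray. Origin: centre of its underside.

How it is judged:
On the way, in this order (a step that is already met when the one before it is completed fails the run):
1. all three red stoppers lie in the trough while the cover is still open (x of stopper_red_1 in the frame of tray between -0.088 and -0.025 m and y of stopper_red_1 in the frame of tray between -0.104 and 0.104 m and z of each of stopper_red_1, stopper_red_2, stopper_red_3 in the frame of tray below 0.031 m and x of stopper_red_2 in the frame of tray between -0.088 and -0.025 m and y of stopper_red_2 in the frame of tray between -0.104 and 0.104 m and x of stopper_red_3 in the frame of tray between -0.088 and -0.025 m and y of stopper_red_3 in the frame of tray between -0.104 and 0.104 m and value of joint cover above 0.9 rad), for 0.2 s.
2. the cover is fully shut (value of joint cover below 0.06 rad), for 0.2 s.
At the end, for the whole second after the job is handed in: All three red stoppers lie at rest inside the trough, below platform height; the cover is shut (hinge below 0.06 rad, its free edge within 4 mm of flush); both grey stoppers stand upright on the platform within 15 mm of where they stood; bottle and vial stand within 20 mm of where they stood (x of stopper_red_1 in the frame of tray between -0.088 and -0.025 m and y of stopper_red_1 in the frame of tray between -0.104 and 0.104 m and z of each of stopper_red_1, stopper_red_2, stopper_red_3 in the frame of tray below 0.031 m and x of stopper_red_2 in the frame of tray between -0.088 and -0.025 m and y of stopper_red_2 in the frame of tray between -0.104 and 0.104 m and x of stopper_red_3 in the frame of tray between -0.088 and -0.025 m and y of stopper_red_3 in the frame of tray between -0.104 and 0.104 m and linear speed of each of stopper_red_1, stopper_red_2, stopper_red_3 below 0.02 m/s and distance of each of stopper_grey_1, stopper_grey_2 from where it was at the start of the episode below 0.015 m and angle between each of stopper_grey_1, stopper_grey_2, rinse_bottle, vial_blue's own z axis and vertical below 0.2 rad and distance of each of rinse_bottle, vial_blue from where it was at the start of the episode below 0.02 m and value of joint cover below 0.06 rad); the robot touches nothing.
It fails at once if a stopper is lifted (its foot more than 25 mm above the platform) (z of any of stopper_red_1, stopper_red_2, stopper_red_3, stopper_grey_1, stopper_grey_2 in the frame of tray above 0.059 m).
It fails at once if a grey stopper is pushed 15 mm or more from its place or tipped over (not (distance of stopper_grey_1 from where it was at the start of the episode below 0.015 m) or not (angle between stopper_grey_1's own z axis and vertical below 0.2 rad) or not (distance of stopper_grey_2 from where it was at the start of the episode below 0.015 m) or not (angle between stopper_grey_2's own z axis and vertical below 0.2 rad)).
It fails at once if the bottle or vial is pushed 20 mm or more or tipped (not (distance of rinse_bottle from where it was at the start of the episode below 0.02 m) or not (angle between rinse_bottle's own z axis and vertical below 0.2 rad) or not (distance of vial_blue from where it was at the start of the episode below 0.02 m) or not (angle between vial_blue's own z axis and vertical below 0.2 rad)).
It fails at once if the cover is swung shut before all three red stoppers are in the trough (value of joint cover below 0.5 rad and not (x of stopper_red_1 in the frame of tray between -0.088 and -0.025 m and y of stopper_red_1 in the frame of tray between -0.104 and 0.104 m and z of each of stopper_red_1, stopper_red_2, stopper_red_3 in the frame of tray below 0.031 m and x of stopper_red_2 in the frame of tray between -0.088 and -0.025 m and y of stopper_red_2 in the frame of tray between -0.104 and 0.104 m and x of stopper_red_3 in the frame of tray between -0.088 and -0.025 m and y of stopper_red_3 in the frame of tray between -0.104 and 0.104 m)).
It also fails if it takes over 54 s, if anything falls off the work surface, if the arm or the gripper's body presses on something with over 40 N, if the wrist force passes 120 N, or if a joint passes its speed limit or range.

## Working session

There is one attempt and no reset: what is moved stays moved. The work goes in short steps, Python scripts to look and compute and a tool call to move; the robot and the scene stay as the last step left them, time stands still between calls to the robot, and variables do not carry over. Pictures are saved under pics/ and viewed, at most 10 in all, crops included, and the job is handed in when it is done.

Besides the shell and the picture viewer there is one more tool, called after ">>>" as name([rows], argument=value, ...), one row to a line, values as JSON. send_rows: Moves the arm, as the interface text tells. Its arguments: {"type":"object","properties":{"deltas":{"type":"array","items":{"type":"object","properties":{"rx":{"type":"number"},"ry":{"type":"number"},"rz":{"type":"number"},"dx":{"type":"number"},"dy":{"type":"number"},"dz":{"type":"number"},"gripper":{"type":"number"}}}},"newtons":{"type":"number"}},"required":["deltas"]}

```bash
mkdir -p pics; cat > h.py <<'E'
import numpy as np, cv2
from scipy.spatial.transform import Rotation as R
from plant import readout, viewer, workorder, spotter
def ray(cam,px,s=None):
    c=viewer.get_calibration(cam)
    d=np.array([(px[0]-c['cx'])/c['fx'],(px[1]-c['cy'])/c['fy'],1.])
    if 'hand_eye' in c:
        s=s or readout.sense(); T=np.array(c['hand_eye']); Rt=R.from_rotvec(s['tcp_rot']).as_matrix()
        return Rt@T[:3,3]+np.array(s['tcp_pos']), Rt@T[:3,:3]@d
    Rm=R.from_rotvec(np.ravel(c['rvec'])).as_matrix()
    return -Rm.T@np.ravel(c['tvec']), Rm.T@d
def atz(cam,px,z,s=None):
    o,d=ray(cam,px,s); return o+d*(z-o[2])/d[2]
E
python3 - <<'E'
from h import *
s=readout.sense(); print(s['t'],s['tcp_pos'],R.from_rotvec(s['tcp_rot']).as_matrix().round(3).tolist(),s['grip_width'])
for c in ['top','side']:
    cv2.imwrite(f'pics/{c}0.png',viewer.snapshot(c))
    print(c,ray(c,(280,210)))
    for n,z in [('stopper_red_1',.044),('stopper_grey_1',.044),('tray',.034),('cover_edge',.09),('rinse_bottle',.06),('vial_blue',.02)]:
        for r in spotter.recognise(c,n): print(n,round(r['score'],2),np.round(r['pixel']),atz(c,r['pixel'],z).round(4))
E
```

```text
0.0 [ 0.20717778 -0.48214189  0.23818054] [[0.919, 0.395, -0.0], [0.395, -0.919, 0.001], [0.0, -0.001, -1.0]] 0.08795625477229149
top (array([0.38561751, 0.22049488, 0.96342137]), array([ 0.10184377, -0.00628542, -0.99478562]))
stopper_red_1 0.66 [209. 198.] [0.4984 0.3498 0.044 ]
stopper_red_1 0.48 [242. 185.] [0.5251 0.2871 0.044 ]
stopper_red_1 0.42 [220. 173.] [0.5477 0.331  0.044 ]
stopper_grey_1 0.46 [186. 203.] [0.488  0.3934 0.044 ]
stopper_grey_1 0.41 [254. 167.] [0.5601 0.2653 0.044 ]
tray 0.78 [225. 195.] [0.5073 0.3211 0.034 ]
cover_edge 0.72 [234. 238.] [0.4229 0.2963 0.09  ]
cover_edge 0.58 [207. 196.] [0.4963 0.346  0.09  ]
rinse_bottle 0.91 [377. 201.] [0.4999 0.0348 0.06  ]
vial_blue 0.53 [362. 244.] [0.4192 0.0553 0.02  ]
side (array([0.17055352, 0.8882273 , 0.47909717]), array([ 0.36553633, -0.78490846, -0.50057355]))
stopper_red_1 0.73 [240. 226.] [0.525  0.2922 0.044 ]
stopper_red_1 0.66 [219. 236.] [0.5409 0.3369 0.044 ]
stopper_red_1 0.54 [232. 246.] [0.5058 0.351  0.044 ]
stopper_grey_1 0.62 [233. 264.] [0.4795 0.3929 0.044 ]
stopper_grey_1 0.56 [234. 212.] [0.5604 0.2533 0.044 ]
stopper_grey_1 0.51 [238. 251.] [0.4889 0.3594 0.044 ]
tray 0.7 [238. 252.] [0.4959 0.3487 0.034 ]
tray 0.23 [243. 225.] [0.5303 0.2726 0.034 ]
tray 0.15 [229. 268.] [0.4862 0.3937 0.034 ]
rinse_bottle 0.92 [310. 169.] [0.496  0.0431 0.06  ]
vial_blue 0.42 [339. 196.] [0.4219 0.055  0.02  ]
```

```bash
python3 - <<'E'
import cv2
im=cv2.imread('pics/top0.png')[130:280,140:340]
cv2.imwrite('pics/top0c.png',cv2.resize(im,None,fx=4,fy=4,interpolation=cv2.INTER_CUBIC))
E
```

```text
(no output)
```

View pics/top0c.png

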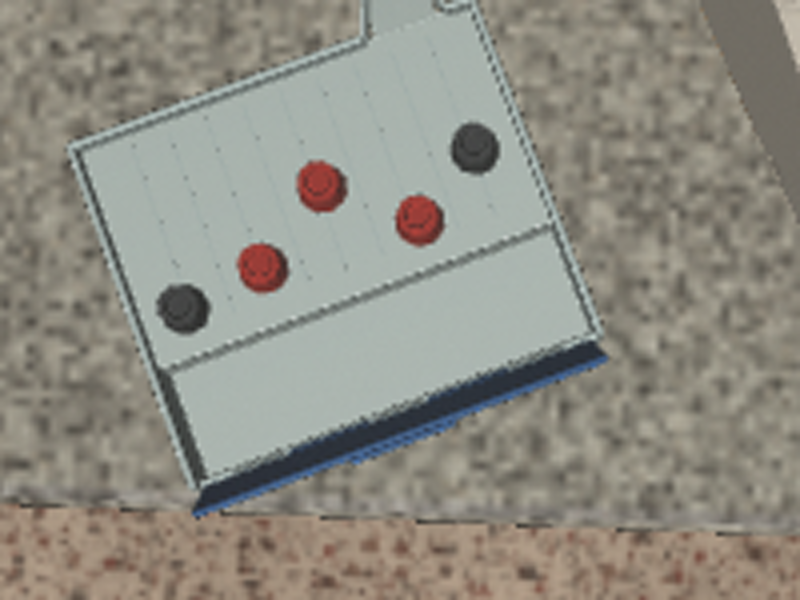

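View pics/side0.png

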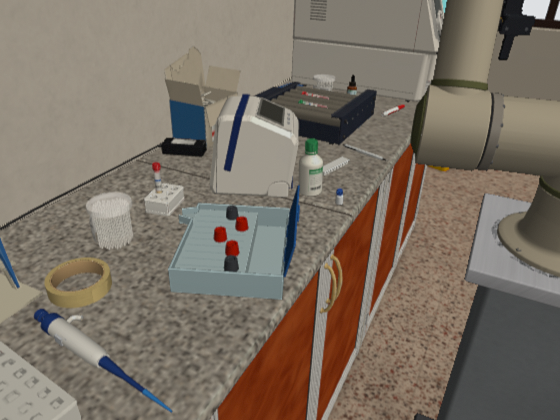

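The tray is turned about 20°, with the reds at crop (262,267), (321,186) and (419,220), the greys at (184,308) and (475,148), and the cover leaning outward along the front. Next I fit the tray pose.

```bash
cat >> h.py <<'E'
def crop(p): return (140+p[0]/4-.375,130+p[1]/4-.375)
E
python3 - <<'E'
from h import *
from scipy.optimize import least_squares
m=[((70,147),(88,104),46),((168,368),(-28,100),34),((552,228),(-28,-100),34),((600,332),(-88,-104),34),((198,488),(-88,104),34),((472,3),(88,-104),46)]
W=np.array([atz('top',crop(p),z/1e3)[:2] for p,_,z in m]); L=np.array([q for _,q,_ in m])/1e3
def rot(a): return np.array([[np.cos(a),-np.sin(a)],[np.sin(a),np.cos(a)]])
f=lambda v:(L@rot(v[2]).T+v[:2]-W).ravel()
r=least_squares(f,[.5,.3,-.3]); print(r.x,f(r.x).reshape(-1,2).round(4).tolist())
toT=lambda p:(rot(r.x[2]).T@(np.array(p)[:2]-r.x[:2])).round(4)
for n,p in dict(r1=(262,267),r2=(321,186),r3=(419,220),g1=(184,308),g2=(475,148)).items():
    w=atz('top',crop(p),.046);print(n,w.round(4),toT(w))
for px in [(240,226),(219,236),(232,246),(233,264),(234,212)]: w=atz('side',px,.044);print('side',toT(w))
print('lip',[toT(atz('top',crop(p),.095)) for p in [(195,515),(606,352),(400,440)]])
print('device',[atz('top',crop(p),z)[:2].round(3) for p in [(710,5),(798,185)] for z in (0,.2)])
print('bottle/vial',toT((.5,.037)),toT((.42,.055)))
E
```

```text
[0.51573782 0.32232944 0.38687699] [[0.0008, 0.002], [-0.002, 0.0033], [0.0018, -0.0011], [-0.0027, -0.0033], [-0.0026, 0.001], [0.0046, -0.0019]]
r1 [0.502  0.3566 0.046 ] [0.0002 0.0369]
r2 [0.5413 0.3302 0.046 ] [ 0.0267 -0.0024]
r3 [0.5262 0.2833 0.046 ] [-0.0051 -0.0401]
g1 [0.4816 0.3925 0.046 ] [-0.0051  0.0778]
g2 [0.5614 0.2577 0.046 ] [ 0.0179 -0.0771]
side [-0.0026 -0.0328]
side [0.0285 0.0031]
side [0.0018 0.0303]
side [-0.0074  0.0789]
side [ 0.0154 -0.0801]
lip [array([-0.1014,  0.0977]), array([-0.0984, -0.0975]), array([-0.1026,  0.0018])]
device [array([0.646, 0.143]), array([0.592, 0.159]), array([0.556, 0.098]), array([0.52 , 0.123])]
bottle/vial [-0.1222 -0.2583] [-0.1895 -0.2114]
```

>>> send_rows([
  {"dx":0.15,"dy":-0.14,"gripper":0},
  {"dx":0.33,"dy":-0.31,"gripper":0},
  {"dx":0.52,"dy":-0.49,"gripper":0},
  {"dx":0.7,"dy":-0.66,"gripper":0},
  {"dx":0.72,"dy":-0.68,"gripper":0},
], newtons=20)

```text
invalid input at $.deltas[0]: expected keys rx, ry, rz, dx, dy, dz, gripper
```

>>> send_rows([
  {"dx":0.15,"dy":-0.14,"gripper":0},
  {"dx":0.33,"dy":-0.31,"gripper":0},
  {"dx":0.52,"dy":-0.49,"gripper":0},
  {"dx":0.7,"dy":-0.66,"gripper":0},
  {"dx":0.72,"dy":-0.68,"gripper":0},
])

```text
invalid input at $.deltas[0]: expected keys rx, ry, rz, dx, dy, dz, gripper
```

>>> send_rows([
  {"dx":0.15,"dy":-0.14,"gripper":0},
  {"dx":0.33,"dy":-0.31,"gripper":0},
  {"dx":0.52,"dy":-0.49,"rz":0.009,"gripper":0},
  {"dx":0.7,"dy":-0.66,"rz":0.009,"gripper":0},
  {"dx":0.72,"dy":-0.68,"rz":0.009,"gripper":0},
  {"dx":0.72,"dy":-0.68,"rz":0.009,"gripper":0},
  {"dx":0.72,"dy":-0.68,"rz":0.009,"gripper":0},
  {"dx":0.72,"dy":-0.68,"rz":0.009,"gripper":0},
])

```text
invalid input at $.deltas[0]: expected keys rx, ry, rz, dx, dy, dz, gripper
```

```bash
python3 - <<'E'
from h import *
s=readout.sense(); print(s['t'],s['tcp_pos'],s['joint_positions'],R.from_rotvec(s['tcp_rot']).as_matrix().round(3).tolist(),s['grip_width'],s['wrist_force'])
cv2.imwrite('pics/w1.png',viewer.snapshot('wrist'))
c,q=np.cos(.387),np.sin(.387)
toT=lambda p:(np.array([[c,q],[-q,c]])@(np.array(p)[:2]-[.5157,.3223])).round(4)
print('tcp tray',toT(s['tcp_pos']))
for n in ['stopper_red_1','stopper_grey_1']:
    for r in spotter.recognise('wrist',n): w=atz('wrist',r['pixel'],.044,s);print(n,round(r['score'],2),np.round(r['pixel']),w.round(4),toT(w))
E
```

```text
0.7 [ 0.20723704 -0.48236924  0.23872285] [-1.38839159e+00  3.12866752e-01  1.49773806e+00 -1.22492948e-06
  1.33095182e+00 -2.23395376e-01] [[0.919, 0.395, 0.0], [0.395, -0.919, -0.0], [-0.0, 0.0, -1.0]] 0.08816459387988675 [ 0.06096267 -0.49649712 -0.40302125]
tcp tray [-0.5893 -0.6287]
```

View pics/w1.png

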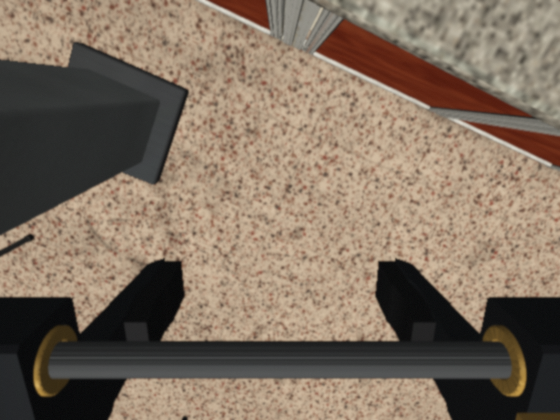

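The moves were refused because every key is required, so this picture only shows the floor at the start pose. I'm resending them with all keys filled in.

>>> send_rows([
  {"dx":0.15,"dy":-0.14,"dz":0,"rx":0,"ry":0,"rz":0,"gripper":0},
  {"dx":0.33,"dy":-0.31,"dz":0,"rx":0,"ry":0,"rz":0,"gripper":0},
  {"dx":0.52,"dy":-0.49,"dz":0,"rx":0,"ry":0,"rz":0,"gripper":0},
  {"dx":0.7,"dy":-0.66,"dz":0,"rx":0,"ry":0,"rz":0,"gripper":0},
  {"dx":0.72,"dy":-0.68,"dz":0,"rx":0,"ry":0,"rz":0,"gripper":0},
], newtons=20)

```text
t: 1.48
tcp_pos: [0.3256, -0.2076, 0.2389]
tcp_rot: [3.077, 0.634, 0.001]
wrist_force: [0.9, -0.4, -0.1]
grip_width: 0.0404
grip_force: 0.0
```

>>> send_rows([
  {"dx":0.15,"dy":-0.14,"dz":0,"rx":0,"ry":0,"rz":0,"gripper":0},
  {"dx":0.33,"dy":-0.31,"dz":0,"rx":0,"ry":0,"rz":0,"gripper":0},
  {"dx":0.52,"dy":-0.49,"dz":0,"rx":0,"ry":0,"rz":0,"gripper":0},
  {"dx":0.7,"dy":-0.66,"dz":0,"rx":0,"ry":0,"rz":0,"gripper":0},
  {"dx":0.72,"dy":-0.68,"dz":0,"rx":0,"ry":0,"rz":0,"gripper":0},
])

```text
t: 2.1
tcp_pos: [0.4436, 0.0654, 0.2389]
tcp_rot: [3.077, 0.635, 0.001]
wrist_force: [0.8, -0.9, -0.1]
grip_width: 0.0001
grip_force: 0.0
```

>>> send_rows([
  {"dx":0.15,"dy":-0.14,"dz":0,"rx":0,"ry":0,"rz":0,"gripper":0},
  {"dx":0.33,"dy":-0.31,"dz":0,"rx":0,"ry":0,"rz":0.009,"gripper":0},
  {"dx":0.52,"dy":-0.49,"dz":0,"rx":0,"ry":0,"rz":0.009,"gripper":0},
  {"dx":0.7,"dy":-0.66,"dz":0,"rx":0,"ry":0,"rz":0.009,"gripper":0},
  {"dx":0.72,"dy":-0.68,"dz":0,"rx":0,"ry":0,"rz":0.009,"gripper":0},
  {"dx":0.72,"dy":-0.68,"dz":0,"rx":0,"ry":0,"rz":0.009,"gripper":0},
  {"dx":0.72,"dy":-0.68,"dz":0,"rx":0,"ry":0,"rz":0.009,"gripper":0},
])

```text
t: 2.98
tcp_pos: [0.5609, 0.3352, 0.2385]
tcp_rot: [3.083, 0.604, -0.001]
wrist_force: [-0.4, -0.4, 0.1]
grip_width: 0.0006
grip_force: 0.0
```

```bash
python3 - <<'E'
from h import *
s=readout.sense(); print(s['t'],s['tcp_pos'],s['joint_positions'],R.from_rotvec(s['tcp_rot']).as_matrix().round(3).tolist(),s['grip_width'],s['wrist_force'])
cv2.imwrite('pics/w2.png',viewer.snapshot('wrist'))
c,q=np.cos(.387),np.sin(.387)
toT=lambda p:(np.array([[c,q],[-q,c]])@(np.array(p)[:2]-[.5157,.3223])).round(4)
print('tcp tray',toT(s['tcp_pos']))
for n in ['stopper_red_1','stopper_grey_1']:
    for r in spotter.recognise('wrist',n): w=atz('wrist',r['pixel'],.044,s);print(n,round(r['score'],2),np.round(r['pixel']),w.round(4),toT(w))
E
```

```text
2.975 [0.56086419 0.33522962 0.23850863] [ 3.59861655e-01  6.08398163e-01  1.05365817e+00 -1.97333554e-04
  1.48017754e+00  1.54385584e+00] [[0.926, 0.377, -0.001], [0.377, -0.926, -0.0], [-0.001, 0.0, -1.0]] 0.0006198426983173084 [-0.40762316 -0.40191209  0.10777985]
tcp tray [ 0.0467 -0.0051]
stopper_red_1 0.97 [279. 196.] [0.5458 0.3288 0.044 ] [ 0.0303 -0.0053]
stopper_red_1 0.94 [315. 225.] [0.5313 0.2836 0.044 ] [-0.0001 -0.0417]
stopper_red_1 0.67 [239. 223.] [0.5046 0.3554 0.044 ] [0.0022 0.0348]
stopper_grey_1 0.82 [197. 228.] [0.4836 0.3929 0.044 ] [-0.0031  0.0775]
```

View pics/w2.png

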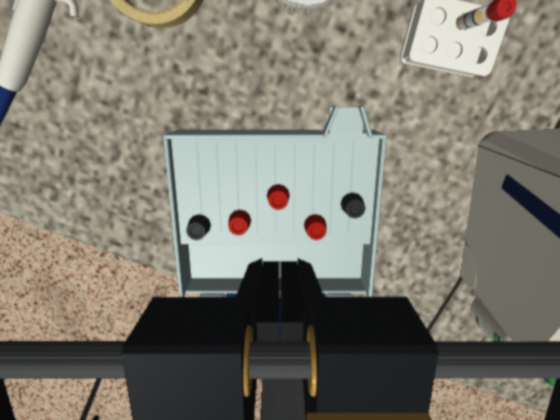

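The wrist view shows the tray square to the tool: reds at (279,196), (315,225) and (239,223), greys at (197,228) and (353,205), fingers shut. I'll descend behind the middle red.

>>> send_rows([
  {"dx":0.05,"dy":0,"dz":0.15,"rx":0,"ry":0,"rz":0,"gripper":0},
  {"dx":0.05,"dy":0,"dz":0.33,"rx":0,"ry":0,"rz":0,"gripper":0},
  {"dx":0.05,"dy":0,"dz":0.5,"rx":0,"ry":0,"rz":0,"gripper":0},
  {"dx":0.05,"dy":0,"dz":0.61,"rx":0,"ry":0,"rz":0,"gripper":0},
  {"dx":0.05,"dy":0,"dz":0.66,"rx":0,"ry":0,"rz":0,"gripper":0},
  {"dx":0.05,"dy":0,"dz":0.66,"rx":0,"ry":0,"rz":0,"gripper":0},
])

```text
t: 3.88
tcp_pos: [0.575, 0.341, 0.041]
tcp_rot: [3.083, 0.603, -0.0]
wrist_force: [0.2, 0.5, 0.0]
grip_width: 0.0003
grip_force: 0.0
```

>>> send_rows([
  {"dx":-0.03,"dy":0,"dz":0,"rx":0,"ry":0,"rz":0,"gripper":0},
  {"dx":-0.06,"dy":0,"dz":0,"rx":0,"ry":0,"rz":0,"gripper":0},
  {"dx":-0.09,"dy":0,"dz":0,"rx":0,"ry":0,"rz":0,"gripper":0},
  {"dx":-0.12,"dy":0,"dz":0,"rx":0,"ry":0,"rz":0,"gripper":0},
  {"dx":-0.15,"dy":0,"dz":0,"rx":0,"ry":0,"rz":0,"gripper":0},
  {"dx":-0.18,"dy":0,"dz":0,"rx":0,"ry":0,"rz":0,"gripper":0},
  {"dx":-0.21,"dy":0,"dz":0,"rx":0,"ry":0,"rz":0,"gripper":0},
  {"dx":-0.24,"dy":0,"dz":0,"rx":0,"ry":0,"rz":0,"gripper":0},
  {"dx":-0.27,"dy":0,"dz":0,"rx":0,"ry":0,"rz":0,"gripper":0},
  {"dx":-0.29,"dy":0,"dz":0,"rx":0,"ry":0,"rz":0,"gripper":0},
])

```text
t: 5.12
tcp_pos: [0.4938, 0.3084, 0.0407]
tcp_rot: [3.083, 0.604, -0.0]
wrist_force: [-0.1, -0.4, 1.2]
grip_width: 0.0004
grip_force: 0.0
```

```bash
python3 - <<'E'
from h import *
s=readout.sense(); print(s['t'],s['tcp_pos'],s['wrist_force'])
a=viewer.snapshot('side')[170:320,160:320]; b=viewer.snapshot('wrist')
cv2.imwrite('pics/a3.png',np.hstack([cv2.resize(a,(448,420),interpolation=2),b[:,150:490]]))
E
```

```text
5.125 [0.49378421 0.30835346 0.04073234] [-0.12806233 -0.40504176  1.15685893]
```

View pics/a3.png

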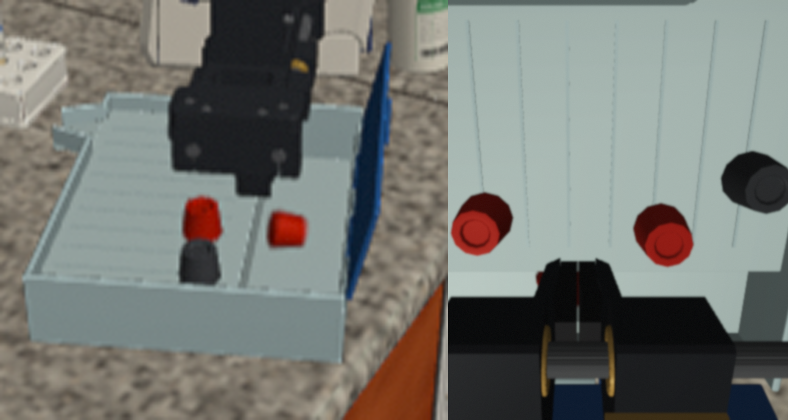

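The middle red is in the trough (left panel, (287,230)), and the other four stoppers are untouched. The right-hand red is next.

>>> send_rows([
  {"dx":0,"dy":0,"dz":-0.12,"rx":0,"ry":0,"rz":0,"gripper":0},
  {"dx":0,"dy":0,"dz":-0.2,"rx":0,"ry":0,"rz":0,"gripper":0},
  {"dx":0.1,"dy":0.06,"dz":-0.2,"rx":0,"ry":0,"rz":0,"gripper":0},
  {"dx":0.19,"dy":0.115,"dz":-0.2,"rx":0,"ry":0,"rz":0,"gripper":0},
  {"dx":0.19,"dy":0.115,"dz":-0.2,"rx":0,"ry":0,"rz":0,"gripper":0},
  {"dx":0.19,"dy":0.115,"dz":-0.1,"rx":0,"ry":0,"rz":0,"gripper":0},
  {"dx":0.19,"dy":0.115,"dz":0,"rx":0,"ry":0,"rz":0,"gripper":0},
  {"dx":0.19,"dy":0.115,"dz":0,"rx":0,"ry":0,"rz":0,"gripper":0},
])

```text
t: 6.22
tcp_pos: [0.5582, 0.298, 0.0389]
tcp_rot: [3.082, 0.605, -0.007]
wrist_force: [0.3, -0.5, 0.1]
grip_width: 0.0004
grip_force: 0.0
```

>>> send_rows([
  {"dx":-0.03,"dy":0,"dz":0,"rx":0,"ry":0,"rz":0,"gripper":0},
  {"dx":-0.06,"dy":0,"dz":0,"rx":0,"ry":0,"rz":0,"gripper":0},
  {"dx":-0.09,"dy":0,"dz":0,"rx":0,"ry":0,"rz":0,"gripper":0},
  {"dx":-0.12,"dy":0,"dz":0,"rx":0,"ry":0,"rz":0,"gripper":0},
  {"dx":-0.15,"dy":0,"dz":0,"rx":0,"ry":0,"rz":0,"gripper":0},
  {"dx":-0.18,"dy":0,"dz":0,"rx":0,"ry":0,"rz":0,"gripper":0},
  {"dx":-0.19,"dy":0,"dz":0,"rx":0,"ry":0,"rz":0,"gripper":0},
  {"dx":-0.19,"dy":0,"dz":0,"rx":0,"ry":0,"rz":0,"gripper":0},
])

```text
t: 7.22
tcp_pos: [0.5074, 0.2766, 0.0408]
tcp_rot: [-3.083, -0.604, -0.0]
wrist_force: [0.0, -0.3, -0.5]
grip_width: 0.0003
grip_force: 0.0
```

```bash
python3 - <<'E'
from h import *
s=readout.sense(); d=np.array(s['tcp_pos'][:2])-[.5157,.3223]; c,q=np.cos(.387),np.sin(.387)
print(s['t'],s['tcp_pos'],s['wrist_force'],c*d[0]+q*d[1],-q*d[0]+c*d[1])
a=viewer.snapshot('side')[170:320,160:320]; b=viewer.snapshot('wrist')
cv2.imwrite('pics/a4.png',np.hstack([cv2.resize(a,(448,420),interpolation=2),b[:,150:490]]))
E
```

```text
7.225 [0.50735764 0.27657594 0.04078285] [ 0.02276292 -0.31864638 -0.53557829] -0.02498220791714588 -0.039194051154691316
```

View pics/a4.png

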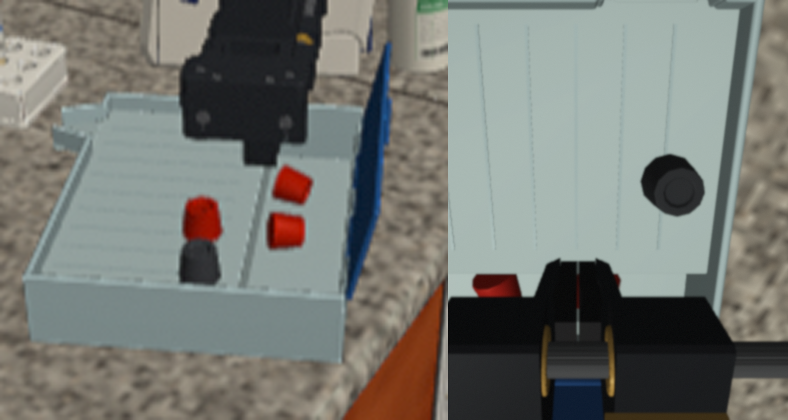

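Both swept reds lie in the trough, at (287,230) and (293,185) in the left panel. Now the last one.

>>> send_rows([
  {"dx":0,"dy":0,"dz":-0.12,"rx":0,"ry":0,"rz":0,"gripper":0},
  {"dx":0,"dy":0,"dz":-0.2,"rx":0,"ry":0,"rz":0,"gripper":0},
  {"dx":0.1,"dy":-0.12,"dz":-0.2,"rx":0,"ry":0,"rz":0,"gripper":0},
  {"dx":0.19,"dy":-0.25,"dz":-0.2,"rx":0,"ry":0,"rz":0,"gripper":0},
  {"dx":0.19,"dy":-0.25,"dz":-0.2,"rx":0,"ry":0,"rz":0,"gripper":0},
  {"dx":0.19,"dy":-0.25,"dz":-0.1,"rx":0,"ry":0,"rz":0,"gripper":0},
  {"dx":0.19,"dy":-0.25,"dz":0,"rx":0,"ry":0,"rz":0,"gripper":0},
  {"dx":0.19,"dy":-0.25,"dz":0,"rx":0,"ry":0,"rz":0,"gripper":0},
])

```text
t: 8.32
tcp_pos: [0.5308, 0.3664, 0.0388]
tcp_rot: [3.082, 0.603, -0.007]
wrist_force: [-0.0, -0.1, 0.3]
grip_width: -0.0
grip_force: 0.0
```

>>> send_rows([
  {"dx":-0.03,"dy":0,"dz":0,"rx":0,"ry":0,"rz":0,"gripper":0},
  {"dx":-0.06,"dy":0,"dz":0,"rx":0,"ry":0,"rz":0,"gripper":0},
  {"dx":-0.09,"dy":0,"dz":0,"rx":0,"ry":0,"rz":0,"gripper":0},
  {"dx":-0.12,"dy":0,"dz":0,"rx":0,"ry":0,"rz":0,"gripper":0},
  {"dx":-0.15,"dy":0,"dz":0,"rx":0,"ry":0,"rz":0,"gripper":0},
  {"dx":-0.18,"dy":0,"dz":0,"rx":0,"ry":0,"rz":0,"gripper":0},
  {"dx":-0.19,"dy":0,"dz":0,"rx":0,"ry":0,"rz":0,"gripper":0},
  {"dx":-0.19,"dy":0,"dz":0,"rx":0,"ry":0,"rz":0,"gripper":0},
])

```text
t: 9.32
tcp_pos: [0.479, 0.3461, 0.0408]
tcp_rot: [-3.083, -0.604, -0.0]
wrist_force: [-0.8, 0.4, 1.0]
grip_width: 0.0005
grip_force: 0.0
```

>>> send_rows([
  {"dx":0,"dy":0,"dz":-0.15,"rx":0,"ry":0,"rz":0,"gripper":0},
  {"dx":0,"dy":0.1,"dz":-0.35,"rx":0,"ry":0,"rz":0,"gripper":0},
  {"dx":0,"dy":0.12,"dz":-0.5,"rx":0,"ry":0,"rz":0,"gripper":0},
  {"dx":0,"dy":0.12,"dz":-0.55,"rx":0,"ry":0,"rz":0,"gripper":0},
  {"dx":0,"dy":0.12,"dz":-0.55,"rx":0,"ry":0,"rz":0,"gripper":0},
])

```text
t: 9.95
tcp_pos: [0.4927, 0.3129, 0.2057]
tcp_rot: [-3.083, -0.604, -0.001]
wrist_force: [-0.0, 0.3, -1.2]
grip_width: 0.0007
grip_force: 0.0
```

```bash
python3 - <<'E'
from h import *
s=readout.sense(); d=np.array(s['tcp_pos'][:2])-[.5157,.3223]; c,q=np.cos(.387),np.sin(.387)
print(s['t'],s['tcp_pos'],s['wrist_force'],c*d[0]+q*d[1],-q*d[0]+c*d[1])
a=viewer.snapshot('side')[170:320,160:320]; b=viewer.snapshot('wrist')
cv2.imwrite('pics/a5.png',np.hstack([cv2.resize(a,(448,420),interpolation=2),b[:,110:450]]))
E
```

```text
9.95 [0.49272597 0.31293712 0.20567811] [-0.00359333  0.34815576 -1.21401917] -0.024808660597738248 2.233234869704337e-07
```

View pics/a5.png

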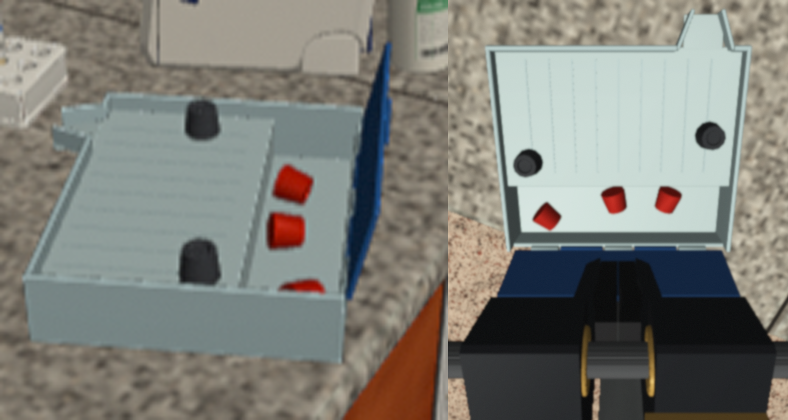

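All three reds lie in the trough, at (547,216), (614,200) and (668,200) on the right. The greys haven't moved and the cover stands open. Next I go behind the cover and push it over along the arc of its hinge.

>>> send_rows([
  {"dx":-0.2,"dy":0,"dz":0,"rx":0,"ry":0,"rz":0,"gripper":0},
  {"dx":-0.375,"dy":0,"dz":0,"rx":0,"ry":0,"rz":0,"gripper":0},
  {"dx":-0.375,"dy":0,"dz":0,"rx":0,"ry":0,"rz":0,"gripper":0},
  {"dx":-0.375,"dy":0,"dz":0.15,"rx":0,"ry":0,"rz":0,"gripper":0},
  {"dx":-0.375,"dy":0,"dz":0.3,"rx":0,"ry":0,"rz":0,"gripper":0},
  {"dx":-0.375,"dy":0,"dz":0.416,"rx":0,"ry":0,"rz":0,"gripper":0},
  {"dx":-0.375,"dy":0,"dz":0.416,"rx":0,"ry":0,"rz":0,"gripper":0},
  {"dx":-0.375,"dy":0,"dz":0.416,"rx":0,"ry":0,"rz":0,"gripper":0},
])

```text
t: 11.05
tcp_pos: [0.3893, 0.2706, 0.0817]
tcp_rot: [-3.083, -0.604, -0.002]
wrist_force: [0.3, -0.5, 0.2]
grip_width: 0.0007
grip_force: 0.0
```

>>> send_rows([
  {"dx":0.04,"dy":0,"dz":0,"rx":0,"ry":0,"rz":0,"gripper":0},
  {"dx":0.073,"dy":0,"dz":0,"rx":0,"ry":0,"rz":0,"gripper":0},
  {"dx":0.1,"dy":0,"dz":-0.007,"rx":0,"ry":0,"rz":0,"gripper":0},
  {"dx":0.124,"dy":0,"dz":-0.01,"rx":0,"ry":0,"rz":0,"gripper":0},
  {"dx":0.154,"dy":0,"dz":-0.006,"rx":0,"ry":0,"rz":0,"gripper":0},
  {"dx":0.183,"dy":0,"dz":0,"rx":0,"ry":0,"rz":0,"gripper":0},
  {"dx":0.205,"dy":0,"dz":0.009,"rx":0,"ry":0,"rz":0,"gripper":0},
  {"dx":0.225,"dy":0,"dz":0.02,"rx":0,"ry":0,"rz":0,"gripper":0},
  {"dx":0.225,"dy":0,"dz":0.02,"rx":0,"ry":0,"rz":0,"gripper":0},
])

```text
t: 12.18
tcp_pos: [0.4511, 0.2958, 0.0745]
tcp_rot: [3.083, 0.604, -0.001]
wrist_force: [0.8, -0.1, 0.2]
grip_width: 0.0002
grip_force: 0.0
```

```bash
python3 - <<'E'
from h import *
s=readout.sense(); d=np.array(s['tcp_pos'][:2])-[.5157,.3223]; c,q=np.cos(.387),np.sin(.387)
print(s['t'],s['tcp_pos'],s['wrist_force'],c*d[0]+q*d[1],-q*d[0]+c*d[1])
a=viewer.snapshot('side')[170:320,160:320]; b=viewer.snapshot('wrist')
cv2.imwrite('pics/a6.png',np.hstack([cv2.resize(a,(448,420),interpolation=2),b[:,110:450]]))
E
```

```text
12.175 [0.45114611 0.2957541  0.07454304] [ 0.76876564 -0.1354273   0.19106029] -0.06979857509262626 -0.00021930381659664502
```

View pics/a6.png

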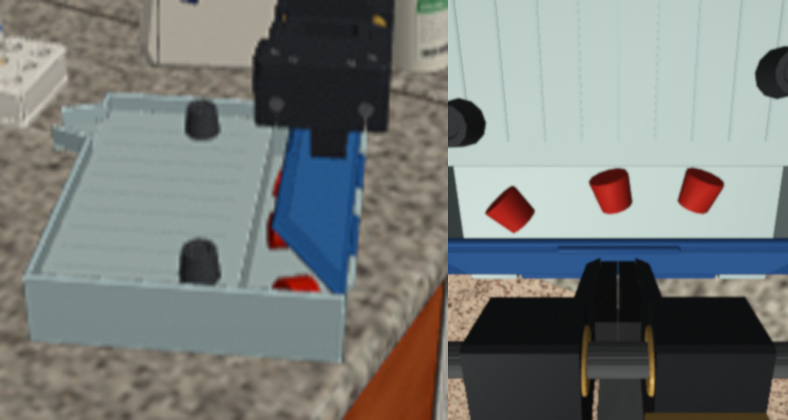

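The cover has swung to roughly 50°, with the stoppers still lying in the trough. I'll press it shut.

>>> send_rows([
  {"dx":0.018,"dy":0,"dz":0.016,"rx":0,"ry":0,"rz":0,"gripper":0},
  {"dx":0.034,"dy":0,"dz":0.034,"rx":0,"ry":0,"rz":0,"gripper":0},
  {"dx":0.047,"dy":0,"dz":0.055,"rx":0,"ry":0,"rz":0,"gripper":0},
  {"dx":0.057,"dy":0,"dz":0.076,"rx":0,"ry":0,"rz":0,"gripper":0},
  {"dx":0.063,"dy":0,"dz":0.1,"rx":0,"ry":0,"rz":0,"gripper":0},
  {"dx":0.066,"dy":0,"dz":0.12,"rx":0,"ry":0,"rz":0,"gripper":0},
  {"dx":0.066,"dy":0,"dz":0.126,"rx":0,"ry":0,"rz":0,"gripper":0},
  {"dx":0.066,"dy":0,"dz":0.126,"rx":0,"ry":0,"rz":0,"gripper":0},
  {"dx":0.066,"dy":0,"dz":0.126,"rx":0,"ry":0,"rz":0,"gripper":0},
])

```text
t: 13.4
tcp_pos: [0.4693, 0.3032, 0.0387]
tcp_rot: [3.083, 0.604, 0.0]
wrist_force: [-6.6, -3.8, 18.8]
grip_width: 0.0003
grip_force: 9.5
```

>>> send_rows([
  {"dx":0,"dy":0,"dz":-0.05,"rx":0,"ry":0,"rz":0,"gripper":0},
  {"dx":0,"dy":0,"dz":-0.2,"rx":0,"ry":0,"rz":0,"gripper":0},
  {"dx":0,"dy":0,"dz":-0.4,"rx":0,"ry":0,"rz":0,"gripper":0},
  {"dx":0,"dy":0,"dz":-0.5,"rx":0,"ry":0,"rz":0,"gripper":0},
  {"dx":0,"dy":0,"dz":-0.5,"rx":0,"ry":0,"rz":0,"gripper":0},
  {"dx":0,"dy":0,"dz":-0.5,"rx":0,"ry":0,"rz":0,"gripper":0},
])

```text
t: 14.15
tcp_pos: [0.4688, 0.303, 0.1859]
tcp_rot: [3.083, 0.604, -0.003]
wrist_force: [-0.2, 1.3, -1.4]
grip_width: 0.0005
grip_force: 0.0
```

```bash
python3 - <<'E'
from h import *
a=viewer.snapshot('side')[150:320,160:360]; b=viewer.snapshot('wrist')
cv2.imwrite('pics/a7.png',np.hstack([cv2.resize(a,(448,420),interpolation=2),b[:,110:450]]))
E
```

```text
(no output)
```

View pics/a7.png

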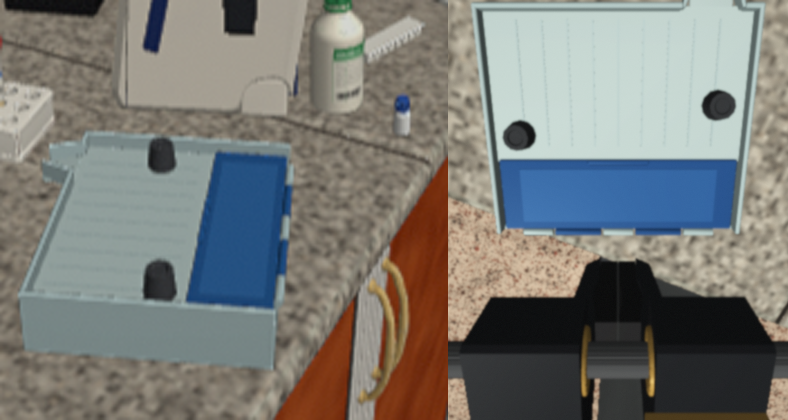

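The cover is flush shut, both greys stand in place, and the bottle and vial are undisturbed. Handing in.

```bash
python3 -c "
from h import *
print(workorder.job_done())"
```

```text
the job is handed in; nothing more can be done
None
```

I handed the job in at about 14 s; no verdict came back, but the last pictures show the three red stoppers in the trough, the cover fully shut, and both greys, the bottle and the vial still standing where they were.

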